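Set the gilded-rim dome on the empty sloping drying rest

ROBOT

A 6-joint arm with a two-finger parallel gripper is mounted at the origin on the work surface. World frame = base frame: x ahead of the robot, y to its left, z up, the work surface at z = 0. Lengths are in mm, angles in degrees, forces in N, time in s.
With the tool pointing down it reaches from about 300 to 825 mm from the base axis. Payload 5.4 kg.
Tool frame: the origin (TCP) lies midway between the tips of the shut fingers; the grasp point (between the pads) lies 19 mm behind it; z points along the fingers, y is the line along which they close (so a half turn about z gives the same grasp; the last joint's range is limited). The gripper opens to 92 mm and grips with 3 to 60 N. Pads are 20 mm wide; open, the fingers measure 128 mm over their backs; the gripper's body (75 mm by 189 mm) begins 69 mm behind the grasp point.
Start: joints at [-82.168, 9.076, 91.501, -0, 79.423, -12.038], TCP at [195.413, -540.759, 214.601] pointing down, gripper open.
Joint ranges: [-166.64, 166.64], [-54.1, 131.32], [10.49, 154.53], [-73.88, 253.88], [9.74, 151.15], [-171.62, 171.62]. Speed limits (degrees/s): [147.25, 147.25, 180, 180, 180, 180].

INTERFACE

Orientations are given as [roll, pitch, yaw] about the fixed x, y, z axes, in that order (R = Rz(yaw) Ry(pitch) Rx(roll)).
In Python, from station import * gives the robot as it stands.
- The arm moves only by the tool move_arm, never from a script. Its argument "series" is a list that holds one entry, the list of rows, each a list of 4 numbers: the shift along the tool's x, y, z in mm, then the turn about the tool's z in rad. A call has 1 to 12 rows; each row shifts and turns the commanded pose from where the row before left it, along the tool's axes as they then stand; what a row does not reach is not made up. A row lasts 1/8 s, in which the tool goes at most 62.5 mm and 10.7 degrees, less where a joint would pass 70% of its speed; a pose out of reach is approached as far as the arm can. A call with a gripper value outside its range is refused whole. "gripper" is the closure, from -1 (fully open) to 1 (shut), set as the call begins (left out, the last holds). The fingers move at their own pace and stop on an object; "grip_force" is the grip in N (left out, the last holds). Time passes only in rows, so rows that do not move let the fingers close. It gives the time, the measured TCP pose, the force, the opening and the grip force at its end, in the units of the state.
- get_state(): the state, without advancing time (a new reading comes with each control period).
- grab_frame(name): name is "scene" or "top"; returns a dict with "color" (420x560x3 uint8, blue, green, red), "intrinsics" (3x3 intrinsics, pixels), "distortion" ([k1, k2, p1, p2, k3] as OpenCV has them; the pictures are not rectified), "view" (4x4, takes a point from world to camera coordinates). Camera axes: x right, y up, looking along -z (the intrinsics and any distortion apply to the point x, -y, -z); pixel columns grow to the right and rows downward; lengths in mm; the calibration is good to about 2 mm. A picture is of the moment at which its call begins. There is no depth.
- hand_in(): hands the job in; it is judged then, once.
The state is a dict: "time": time; "q": joint angles; "qvel": joint speeds; "effort": joint torques, N m; "tcp_pos": TCP position; "eef_rot": TCP orientation; "force": force on the tool from outside, world axes, zero at the start; "moment": the same for the moment, N m; "width": opening from 0.0 (shut) to 1.0 (fully open); "grip_force": force on a finger pad.
Only numpy, scipy, OpenCV 4.12 (cv2) and the standard library are available. Lean on these libraries where they do the work, as an engineer would, in place of code of your own. Each camera call takes 0.05 s, during which the arm holds its last target. There are 200 camera calls.

TASK

The dome with the gold rim and the yellow bowl is ready to dry. Take it by its wooden knob and lower it, without dropping it, onto whichever of the two sloping drying rests is empty, so that it lies flat on the black face, centred across its narrow width and between the red lip and the top edge, not riding up on the lip; then let go. Leave the all-gold dome and the all-white dome where they are.

Things in the scene. Friction and masses are not known exactly. Their poses are not given: they have to be found in the camera images.
- dome_rim: The dome to move: gold (brass) rim, yellow bowl. It stands on the table, knob up, on one side or the other. Flat round flange 120 mm across, 6 mm thick; a bowl 92 mm across rising to 38 mm; on top an upright round wooden knob, 26 mm across, from 38 to 70 mm above the underside (grip it there). About 0.25 kg. Origin: centre of the flat underside; z up through the knob.
- dome_white: All-white dome, only primed, standing on the table, knob up, on the other side from the dome to move; leave it alone. Flat round flange 120 mm across, 6 mm thick; a bowl 92 mm across rising to 38 mm; on top an upright round wooden knob, 26 mm across, from 38 to 70 mm above the underside (grip it there). About 0.25 kg. Origin: centre of the flat underside; z up through the knob.
- dome_gold: All-gold (brass) dome, already lying on one of the two rests; leave it alone. Flat round flange 120 mm across, 6 mm thick; a bowl 92 mm across rising to 38 mm; on top an upright round wooden knob, 26 mm across, from 38 to 70 mm above the underside (grip it there). About 0.25 kg. Origin: centre of the flat underside; z up through the knob.
- rest_a: One of two identical fixed drying rests, 240 mm apart: wooden foot, steel post, black sloping face 60 mm wide, 160 mm long, rising 20 degrees away from the robot, red lip 10 mm proud along its low near end. Either may be the empty one. Origin: under the foot, 12 mm above the table; x: the way the face rises, level; y: across; z: up. Face centre 85 mm above it, low end 58, high end 112.
- rest_b: One of two identical fixed drying rests, 240 mm apart: wooden foot, steel post, black sloping face 60 mm wide, 160 mm long, rising 20 degrees away from the robot, red lip 10 mm proud along its low near end. Either may be the empty one. Origin: under the foot, 12 mm above the table; x: the way the face rises, level; y: across; z: up. Face centre 85 mm above it, low end 58, high end 112.
- rest_a_seat (a point): Centre of the upper surface of rest_a's sloping face. x points up the slope, y across, z is the face's outward normal (20 degrees off vertical, towards the robot). Lip's inner side at x = -80 mm, top edge at +80, side edges at y = +-30. A dome whose underside centre lies here is centred, 20 mm clear of lip and top edge.
- rest_b_seat (a point): Centre of the upper surface of rest_b's sloping face. x points up the slope, y across, z is the face's outward normal (20 degrees off vertical, towards the robot). Lip's inner side at x = -80 mm, top edge at +80, side edges at y = +-30. A dome whose underside centre lies here is centred, 20 mm clear of lip and top edge.
Mind the look-alikes: they are no part of the job. What is shaped like the dome_rim but blue or pink is not meant.

How it is judged (in metres and radians):
On the way:
1. the gold-rimmed dome is brought down over a rest's face while still held (underside centre within 30 mm of the face, within 50 mm of the face's centre along it and 30 mm across it) (((x of dome_rim in the frame of rest_a_seat between -0.05 and 0.05 m and y of dome_rim in the frame of rest_a_seat between -0.03 and 0.03 m and z of dome_rim in the frame of rest_a_seat below 0.03 m and contact force between the fingers and dome_rim above 0.5 N) or (x of dome_rim in the frame of rest_b_seat between -0.05 and 0.05 m and y of dome_rim in the frame of rest_b_seat between -0.03 and 0.03 m and z of dome_rim in the frame of rest_b_seat below 0.03 m and contact force between the fingers and dome_rim above 0.5 N))), for 0.05 s.
At the end, for the whole second after the job is handed in: The gold-rimmed dome lies released, at rest and flat (0.08 rad, 5 mm) on the empty rest's face, its centre within 20 mm of the centre line and 24 mm below to 26 mm above the face's centre along the slope; the all-gold dome is within 15 mm and the all-white one within 20 mm of its start (((x of dome_rim in the frame of rest_a_seat between -0.024 and 0.026 m and y of dome_rim in the frame of rest_a_seat between -0.02 and 0.02 m and z of dome_rim in the frame of rest_a_seat between -0.004 and 0.005 m and angle between the z axis of dome_rim and the z axis of rest_a_seat, either way round below 0.08 rad) or (x of dome_rim in the frame of rest_b_seat between -0.024 and 0.026 m and y of dome_rim in the frame of rest_b_seat between -0.02 and 0.02 m and z of dome_rim in the frame of rest_b_seat between -0.004 and 0.005 m and angle between the z axis of dome_rim and the z axis of rest_b_seat, either way round below 0.08 rad)) and linear speed of dome_rim below 0.02 m/s and contact force between the fingers and dome_rim below 0.1 N and distance of dome_gold from where it was at the start of the episode below 0.015 m and distance of dome_white from where it was at the start of the episode below 0.02 m); the robot touches nothing.
It fails at once if the all-gold dome is pushed off its place (more than 15 mm) (distance of dome_gold from where it was at the start of the episode above 0.015 m).
It fails at once if the all-white dome is pushed away (more than 20 mm) (distance of dome_white from where it was at the start of the episode above 0.02 m).
It also fails if it takes over 38 s, if anything falls off the work surface, if the arm or the gripper's body presses on something with over 40 N, if the wrist force passes 120 N, or if a joint passes its speed limit or range.

## Working session

There is one attempt and no reset: what is moved stays moved. The work goes in short steps, Python scripts to look and compute and a tool call to move; the robot and the scene stay as the last step left them, time stands still between calls to the robot, and variables do not carry over. Pictures are saved under pics/ and viewed, at most 10 in all, crops included, and the job is handed in when it is done.

Besides the shell and the picture viewer there is one more tool, called as name(argument=value, ...) on one line, values as JSON. move_arm: Moves the arm, as the interface text tells. Its arguments: {"type":"object","properties":{"series":{"type":"array","items":{"type":"array","items":{"type":"array","items":{"type":"number"}}}},"gripper":{"type":"number"},"grip_force":{"type":"number"}},"required":["series"]}

```bash
mkdir -p pics; python3 - <<'E'
from station import *
import cv2,pickle
d={}
for n in("scene","top"):
    f=grab_frame(n);d[n]=f;cv2.imwrite(f"pics/{n}0.png",f["color"])
    print(n,f["intrinsics"],f["distortion"],f["view"])
pickle.dump(d,open("f0.pkl","wb"))
s=get_state();print(s)
E
```

```text
scene [[526.35938055   0.         278.08583865]
 [  0.         526.35938055 211.9953517 ]
 [  0.           0.           1.        ]] [0.04077021 0.         0.         0.         0.        ] [[-8.45274786e-01  5.34258368e-01 -8.86190451e-03  3.67802467e+02]
 [-3.11076995e-01 -4.78549250e-01  8.21110053e-01  7.96097674e+01]
 [ 4.34444059e-01  6.96820358e-01  5.70701102e-01 -1.38543026e+03]
 [ 0.00000000e+00  0.00000000e+00  0.00000000e+00  1.00000000e+00]]
top [[435.39676566   0.         275.25706205]
 [  0.         435.39676566 208.15416022]
 [  0.           0.           1.        ]] [-0.11944621  0.          0.          0.          0.        ] [[-7.02706125e-03 -9.99694256e-01 -2.37068447e-02  5.29451904e+01]
 [ 9.96944035e-01 -8.84833104e-03  7.76163572e-02 -4.62161469e+02]
 [-7.78023925e-02 -2.30889825e-02  9.96701403e-01 -1.04220078e+03]
 [ 0.00000000e+00  0.00000000e+00  0.00000000e+00  1.00000000e+00]]
{'time': 0.1, 'q': array([-8.21667995e+01,  9.10874916e+00,  9.15630081e+01, -8.79539960e-04,
        7.94229075e+01, -1.20361650e+01]), 'qvel': array([ 0.06409158, -0.04075781, -0.15704696,  0.0731336 ,  0.11639644,
       -0.03297835]), 'effort': array([ 2.23165034e-04, -3.86504853e+01, -3.22959387e+01,  7.04435678e-02,
        3.39576567e-02, -3.52631776e-05]), 'tcp_pos': array([ 195.3435959 , -540.21500429,  213.73726634]), 'eef_rot': array([-1.79907236e+02, -1.88950351e-02,  1.98695124e+01]), 'force': array([-0.54818502, -0.24897614, -0.15718631]), 'moment': array([-0.00860857,  0.0154941 ,  0.02114736]), 'grip_force': 0.0, 'width': 0.9982504341400792}
```

View pics/scene0.png

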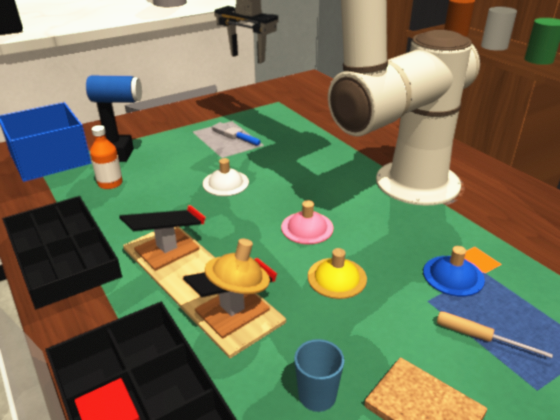

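View pics/top0.png

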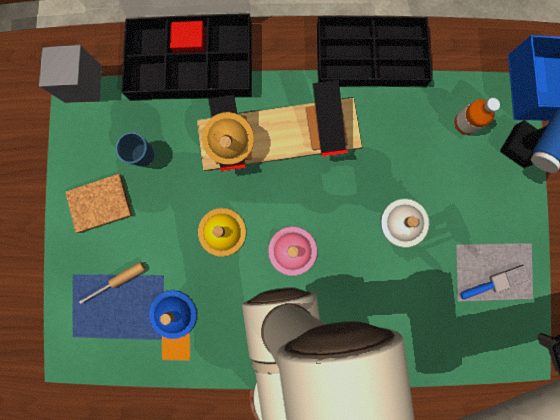

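The top view shows the gold-rimmed yellow dome at about (221,232), the pink one at (293,251) and the white one at (405,222). The all-gold dome lies on the left rest at (227,138). The empty rest is the right one, with its face around (329,118). I'll enlarge these areas.

```bash
python3 - <<'E'
import cv2,pickle,numpy as np
d=pickle.load(open("f0.pkl","rb"))
def crop(n,x,y,w,h,k):
    c=cv2.resize(d[n]["color"][y:y+h,x:x+w],None,fx=k,fy=k,interpolation=cv2.INTER_CUBIC)
    for i in range(0,w,10):
        cv2.line(c,(i*k,0),(i*k,6 if i%50 else 14),(255,255,255),1)
        if i%20==0: cv2.putText(c,str(x+i),(i*k,22),0,.35,(255,255,255),1)
    for j in range(0,h,10):
        cv2.line(c,(0,j*k),(6,j*k),(255,255,255),1)
        if j%20==0: cv2.putText(c,str(y+j),(8,j*k+4),0,.35,(255,255,255),1)
    return c
cv2.imwrite("pics/c1.png",crop("top",190,75,180,190,3)) 
cv2.imwrite("pics/c2.png",crop("scene",110,195,130,80,6))
E
```

```text
(no output)
```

View pics/c1.png

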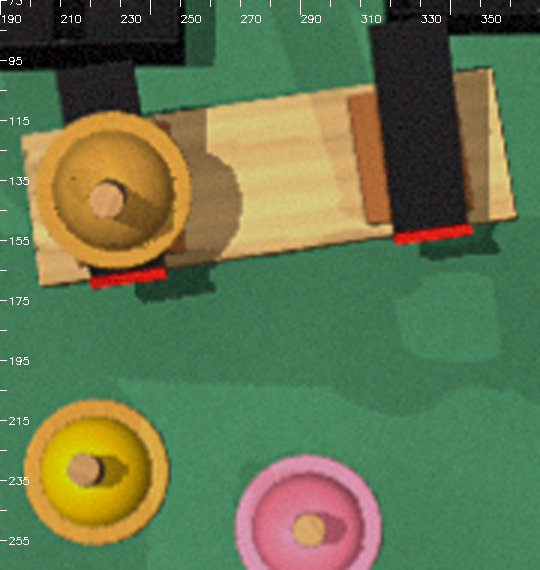

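View pics/c2.png

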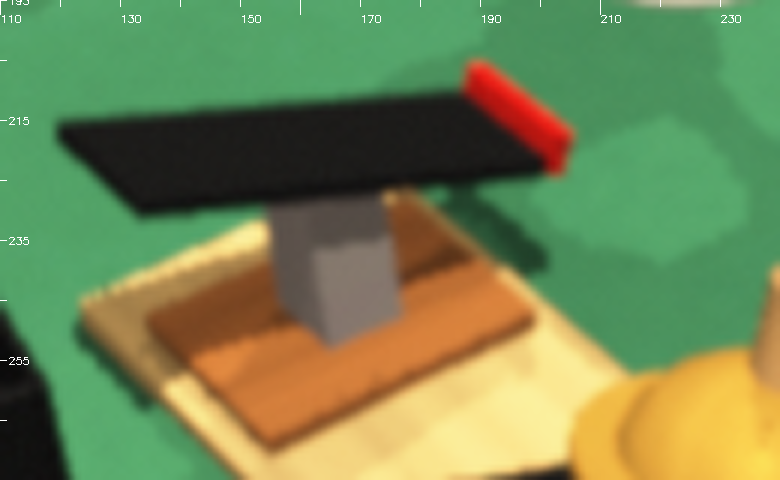

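The enlarged top crop gives these positions:
- Dome flange centre: (222,232.2)
- Dome knob top: (218,231.3)
- Red lip, inner top edge: (321,153) to (346.7,149.3)

The scene crop gives these corners for the empty rest:
- High end: (119.5,215.5) and (133.3,230.5)
- Low end: (187.8,210.3) and about (200.8,222.5)

Next I'll fit the poses to these points.

```bash
cat >h.py <<'E'
import cv2,pickle,numpy as np
from scipy.optimize import least_squares
d=pickle.load(open("f0.pkl","rb"))
def proj(n,P):
    f=d[n];P=np.atleast_2d(P);c=P@f["view"][:3,:3].T+f["view"][:3,3]
    c=c*[1,-1,-1]
    return cv2.projectPoints(c,np.zeros(3),np.zeros(3),f["intrinsics"],f["distortion"])[0][:,0]
def fit(fn,obs,x0):
    r=least_squares(lambda p:np.concatenate([(proj(n,fn(p,l))[0]-uv) for n,l,uv in obs]),x0,x_scale=[10,10,.1][:len(x0)],loss="soft_l1")
    return r.x,r.fun.reshape(-1,2).round(1)
s20,c20=np.sin(np.radians(20)),np.cos(np.radians(20))
def rest(p,l):
    x=l[0]*c20-l[2]*s20;z=l[0]*s20+l[2]*c20
    c,s=np.cos(p[2]),np.sin(p[2])
    return np.array([p[0]+c*x-s*l[1],p[1]+s*x+c*l[1],97+z])
dome=lambda p,l:np.array([p[0],p[1],l[2]])
E
python3 - <<'E'
from h import *
o=[("top",(-80,30,10),(321,153)),("top",(-80,-30,10),(346.7,149.3)),
("scene",(80,-30,0),(119.5,215.5)),("scene",(80,30,0),(133.3,230)),
("scene",(-80,-30,0),(187.8,210.3)),("scene",(-80,30,0),(200.8,222.5)),("scene",(-80,-30,10),(188.5,205.5)),
("top",(80,30,0),(314,82)),("top",(80,-30,0),(338,80))]
p,r=fit(rest,o,[650,-100,.1]);print("rest",p,np.degrees(p[2]));print(r)
for n in("top","scene"):print(n,fit(rest,[a for a in o if a[0]==n],[650,-100,.1])[0])
o=[("top",(0,0,6),(222,232.2)),("top",(0,0,70),(218,231.3)),("scene",(0,0,6),(337,277)),("scene",(0,0,70),(338.5,254))]
p,r=fit(dome,o,[400,100]);print("dome",p);print(r)
print("white",fit(dome,[("top",(0,0,70),(412,222))],[400,-200])[0],"pink",fit(dome,[("top",(0,0,70),(293,251.7))],[400,0])[0])
E
```

```text
rest [ 6.69086329e+02 -7.77000875e+01  1.23536764e-01] 7.0781352124787364
[[-0.7 -0.9]
 [-0.9 -0.5]
 [ 0.1 -1.6]
 [ 0.1 -2.5]
 [-0.4 -1.3]
 [ 1.3 -1.3]
 [-0.2 -0.5]
 [-1.9  0. ]
 [ 0.3 -1.3]]
top [ 6.67555363e+02 -7.96453499e+01  1.21309822e-01]
scene [ 6.71246980e+02 -7.27528050e+01  1.27095503e-01]
dome [407.49059561 182.47065756]
[[-0.4 -0.9]
 [-0.5 -0.7]
 [ 0.1 -1.7]
 [ 0.4 -3.1]]
white [ 423.47217878 -269.44810232] pink [357.69314692   7.94826175]
```

move_arm(series=[[[0,0,0,0.112],[0,0,0,0.112],[40.5,-37.8,0,0],[40.5,-37.8,0,0],[40.5,-37.8,0,0],[40.5,-37.8,0,0],[40.5,-37.8,0,0],[40.5,-37.8,0,0],[40.5,-37.8,0,0],[40.5,-37.8,0,0]]], gripper=-1, grip_force=12)

```text
time: 1.35
tcp_pos: [480.7, -199.3, 214.3]
eef_rot: [-180.0, 0.0, 7.0]
force: [-0.7, 0.0, 0.8]
width: 1.002
grip_force: 0.0
```

move_arm(series=[[[-3.2,-48.5,0,0],[-3.2,-48.5,0,0],[-3.2,-48.5,0,0],[-3.2,-48.5,0,0],[-3.2,-48.5,0,0],[-3.2,-48.5,0,0],[-3.2,-48.5,0,0],[-3.2,-48.5,0,0],[0,0,0,0],[0,0,0,0]]])

```text
time: 2.6
tcp_pos: [406.9, 180.5, 214.3]
eef_rot: [180.0, 0.0, 7.1]
force: [-0.3, -0.1, 0.1]
width: 1.001
grip_force: 0.0
```

move_arm(series=[[[0,0,42,0],[0,0,42,0],[0,0,42,0],[0,0,25,0],[0,0,18,0],[0,0,0,0],[0,0,0,0]]])

```text
time: 3.48
tcp_pos: [407.9, 180.3, 46.4]
eef_rot: [180.0, -0.1, 7.0]
force: [0.3, -0.1, 0.7]
width: 1.002
grip_force: 0.0
```

```bash
python3 - <<'E'
from station import *
import cv2,numpy as np
a=grab_frame("scene")["color"];b=grab_frame("top")["color"]
A=cv2.resize(a[180:320,250:420],None,fx=3.2,fy=3.2,interpolation=2)[:448]
B=cv2.resize(b[190:270,170:270],None,fx=2.5,fy=2.5,interpolation=2)
c=np.zeros((448,A.shape[1]+250,3),np.uint8);c[:,:A.shape[1]]=A;c[:200,A.shape[1]:]=B
cv2.imwrite("pics/g1.png",c);print(get_state()["tcp_pos"])
E
```

```text
[408.11573452 180.72518121  46.70661925]
```

View pics/g1.png

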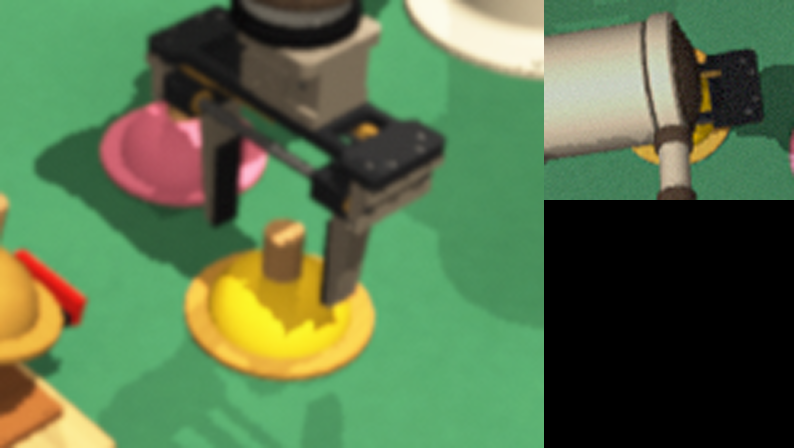

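The fingers straddle the knob with their midpoint about on its axis: the tips are near (222,218) and (340,297) in the crop, and the knob is at (283,265). I'll close the gripper.

move_arm(series=[[[0,0,3,0],[0,0,0,0],[0,0,0,0],[0,0,0,0],[0,0,0,0],[0,0,0,0],[0,0,0,0],[0,0,0,0]]], gripper=1, grip_force=12)

```text
time: 4.58
tcp_pos: [407.0, 181.2, 42.6]
eef_rot: [-180.0, 0.0, 7.0]
force: [-1.0, 1.8, 0.0]
width: 0.279
grip_force: 12.0
```

move_arm(series=[[[0,0,-15,0],[0,0,-35,0],[0,0,-45,0],[0,0,-45,0],[0,0,-35,0],[0,0,-15,0],[0,0,0,0],[0,0,0,0]]])

```text
time: 5.58
tcp_pos: [405.9, 180.8, 230.7]
eef_rot: [180.0, 0.2, 7.0]
force: [0.6, 0.0, -3.7]
width: 0.284
grip_force: 12.0
```

move_arm(series=[[[10,13,0,0],[20,26,0,0],[26,33.5,0,0],[28,36,0,0],[28,36,0,0],[28,36,0,0],[28,36,0,0],[26,33.5,0,0],[20,26,0,0],[10.8,13.8,0,0],[0,0,0,0],[0,0,0,0]]])

```text
time: 7.08
tcp_pos: [665.0, -79.0, 231.6]
eef_rot: [-179.9, 0.1, 7.0]
force: [0.5, 0.0, -2.9]
width: 0.278
grip_force: 12.0
```

move_arm(series=[[[0,0,15,0],[0,0,20,0],[0,0,15,0],[0,0,0,0],[0,0,0,0],[0,0,0,0]]])

```text
time: 7.82
tcp_pos: [666.3, -79.3, 183.7]
eef_rot: [180.0, -0.1, 7.0]
force: [0.5, 0.5, -3.3]
width: 0.284
grip_force: 12.0
```

```bash
python3 - <<'E'
from station import *
import cv2,pickle,numpy as np
f={n:grab_frame(n) for n in("scene","top")};pickle.dump(f,open("f1.pkl","wb"))
a=f["scene"]["color"];b=f["top"]["color"]
A=cv2.resize(a[140:260,90:230],None,fx=4,fy=4,interpolation=2)
B=cv2.resize(b[75:195,285:375],None,fx=3.5,fy=3.5,interpolation=2)
c=np.zeros((480,A.shape[1]+B.shape[1],3),np.uint8);c[:,:A.shape[1]]=A;c[:B.shape[0],A.shape[1]:]=B
c=c[:,:800];cv2.imwrite("pics/g2.png",c);s=get_state();print(s["tcp_pos"],s["eef_rot"],s["force"])
E
```

```text
[666.06482482 -79.22665994 183.46738627] [ 1.79965118e+02 -7.69552366e-02  7.03670742e+00] [-0.2761186  -0.85250293 -2.53476418]
```

View pics/g2.png

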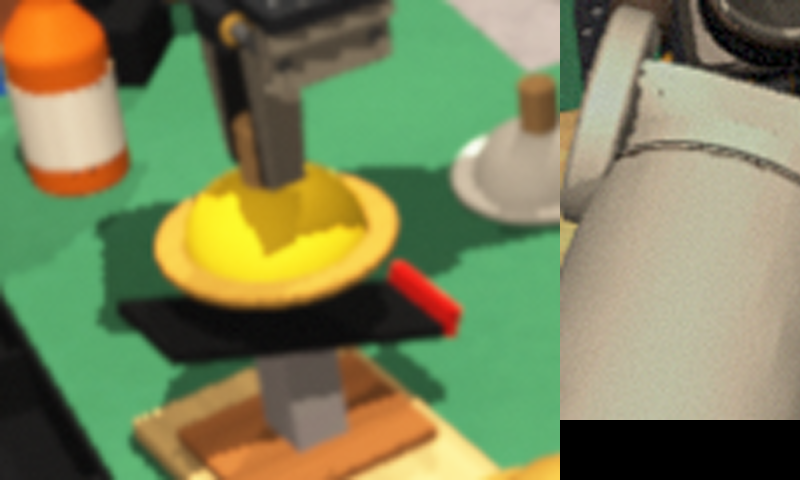

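The dome is held over the right rest but hangs tilted the wrong way, with its far edge (left, at (155,248)) low and its near edge (400,222) high. I'll measure the tilt from the silhouette.

```bash
cat >tilt.py <<'E'
from h import *
def run(fn,tcp,yaw,box):
    im=pickle.load(open(fn,"rb"))["scene"]["color"]
    hsv=cv2.cvtColor(im,cv2.COLOR_BGR2HSV)
    m=cv2.inRange(hsv,(13,110,90),(34,255,255))
    w=np.zeros_like(m);x0,y0,x1,y1=box;w[y0:y1,x0:x1]=1;m=m*w
    n,L,st,_=cv2.connectedComponentsWithStats(m);k=1+np.argmax(st[1:,4]);print("blob",st[k])
    pts=np.argwhere(L==k)[:,::-1].astype(float)
    ang=np.radians(np.arange(-20,201,10));D=np.c_[np.cos(ang),np.sin(ang)]
    so=(pts@D.T).max(0)+.5*np.abs(D).sum(1)*.7
    t=np.linspace(0,2*np.pi,90);C=np.r_[np.c_[60*np.cos(t),60*np.sin(t),0*t],np.c_[60*np.cos(t),60*np.sin(t),0*t+6]]
    X=np.array([np.cos(yaw),np.sin(yaw),0]);Y=np.array([-np.sin(yaw),np.cos(yaw),0]);Z=np.array([0,0,1.])
    def model(p): # a along X, b along Y, z underside, tilt th (knob towards robot +), phi
        R=cv2.Rodrigues(-p[3]*Y)[0]@cv2.Rodrigues(p[4]*X)[0]@np.c_[X,Y,Z]
        return np.array(tcp)*[1,1,0]+p[0]*X+p[1]*Y+p[2]*Z+C@R.T
    f=lambda p:np.r_[((proj("scene",model(p))+[0,1.5])@D.T).max(0)-so,(p[1]-60*0)/8-0,(p[4])/.05]
    r=least_squares(f,[0,0,tcp[2]-43,0,0],x_scale=[10,10,10,.1,.1])
    print("a,b,z",r.x[:3].round(1),"tilt deg",np.degrees(r.x[3:]).round(1),"rms",np.sqrt((r.fun[:-2]**2).mean()).round(2))
E
python3 - <<'E'
from tilt import *
run("f0.pkl",[407,181,43],.122,(295,235,375,305))
run("f1.pkl",[666,-79.2,183.5],.1225,(115,170,195,222))
E
```

```text
blob [ 308  248   59   51 2047]
a,b,z [3.3 2.7 5. ] tilt deg [ 0.4 -0.1] rms 0.19
blob [ 128  170   62   47 1746]
a,b,z [  6.6   8.8 149.7] tilt deg [ 2.1 -0.1] rms 0.37
```

The measured tilt is only about 2°. The apparent slant is mostly perspective, so the dome is level and centred over the face. I'll go down to first contact with a lighter grip.

move_arm(series=[[[-1,0,8,0],[0,0,7,0],[0,0,5,0],[0,0,2,0],[0,0,1,0],[0,0,0,0],[0,0,0,0]]], grip_force=7)

```text
time: 8.8
tcp_pos: [664.8, -79.3, 159.9]
eef_rot: [180.0, -0.0, 7.0]
force: [-0.3, 0.5, -2.5]
width: 0.278
grip_force: 7.0
```

move_arm(series=[[[0,0,1,0],[0,0,1,0],[0,0,1,0],[0,0,0,0],[0,0,0,0]]])

```text
time: 9.43
tcp_pos: [663.9, -79.6, 157.2]
eef_rot: [180.0, 0.1, 7.0]
force: [-5.2, -1.6, 2.2]
width: 0.284
grip_force: 7.0
```

move_arm(series=[[[-1.5,0,2,0],[-1.5,0,2,0],[-1.5,0,2,0],[-1.5,0,2,0],[0,0,0,0]]])

```text
time: 10.05
tcp_pos: [658.5, -79.9, 148.1]
eef_rot: [-180.0, 0.0, 7.0]
force: [-2.5, -0.8, -0.9]
width: 0.284
grip_force: 7.0
```

move_arm(series=[[[-1.5,0,2,0],[-1.5,0,2,0],[-1.5,0,2,0],[0,0,0,0],[0,0,0,0]]])

```text
time: 10.68
tcp_pos: [654.2, -80.4, 142.4]
eef_rot: [-180.0, 0.0, 7.0]
force: [-1.4, -0.4, -2.3]
width: 0.28
grip_force: 7.0
```

```bash
python3 - <<'E'
from station import *
import cv2,pickle,numpy as np
f={n:grab_frame(n) for n in("scene",)};pickle.dump(f,open("f2.pkl","wb"))
a=f["scene"]["color"]
cv2.imwrite("pics/g3.png",cv2.resize(a[150:250,90:230],None,fx=5,fy=5,interpolation=2))
s=get_state();print(s["tcp_pos"],s["force"])
from tilt import *
run("f2.pkl",s["tcp_pos"],.1225,(115,175,200,234))
E
```

```text
[654.15634634 -80.37924374 142.48070927] [-0.04465683  0.09605163 -3.04401505]
blob [ 132  185   61   49 1563]
a,b,z [ 23.2  18.9 111.3] tilt deg [22.3 -2. ] rms 1.16
```

View pics/g3.png

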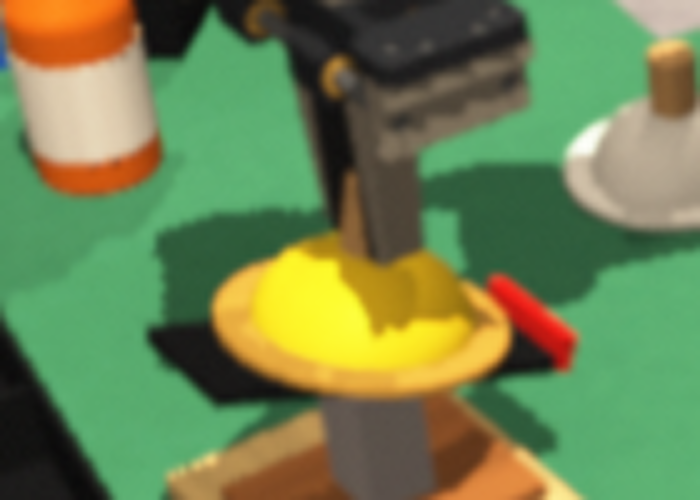

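The dome has pivoted to about 20° and is nearly parallel to the face. Its rim runs from (213,308) to (510,330), clear of the lip. It is a few mm above the face and slightly upslope, so I'll bring it in.

move_arm(series=[[[-1.2,0,1.2,0],[-1.2,0,1.2,0],[-1.2,0,1.2,0],[-1.2,0,1.2,0],[0,0,0,0],[0,0,0,0]]])

```text
time: 11.48
tcp_pos: [649.3, -81.1, 137.8]
eef_rot: [-180.0, 0.0, 7.0]
force: [-1.4, -0.5, -1.6]
width: 0.28
grip_force: 7.0
```

move_arm(series=[[[0,0,1,0],[0,0,1,0],[0,0,0,0],[0,0,0,0]]])

```text
time: 11.98
tcp_pos: [649.4, -81.1, 135.7]
eef_rot: [-180.0, 0.0, 7.0]
force: [-2.9, -1.5, -0.7]
width: 0.285
grip_force: 7.0
```

move_arm(series=[[[0,0,1,0],[0,0,1,0],[0,0,0,0],[0,0,0,0]]])

```text
time: 12.48
tcp_pos: [649.7, -81.2, 135.2]
eef_rot: [180.0, -0.0, 7.0]
force: [-5.5, 0.4, 6.2]
width: 0.278
grip_force: 7.0
```

```bash
python3 - <<'E'
from station import *
import cv2
a=grab_frame("scene")["color"]
cv2.imwrite("pics/g4.png",cv2.resize(a[150:250,90:230],None,fx=5,fy=5,interpolation=2))
E
```

```text
(no output)
```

View pics/g4.png

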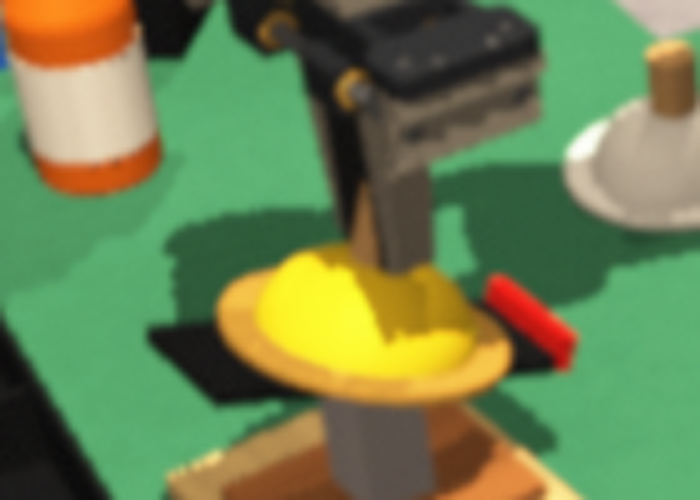

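```bash
python3 - <<'E'
from station import *
import pickle
pickle.dump({"scene":grab_frame("scene")},open("f3.pkl","wb"))
from tilt import *
run("f3.pkl",[649.5,-81.1,135.2],.1225,(115,175,200,236))
run("f0.pkl",[640,160,135],.1225,(195,230,280,300))
# where the rim outline should be when seated, at slope offset u
t=np.linspace(0,2*np.pi,90)
for u in(-10,0,10):
    P=np.array([rest([671.2,-72.8,.1225],(u+60*np.cos(a),60*np.sin(a),z)) for a in t for z in(0,6)])
    q=(proj("scene",P)-[90,150])*5
    print(u,[q[i].round().tolist() for i in(q[:,0].argmin(),q[:,0].argmax(),q[:,1].argmax())])
E
```

```text
blob [ 133  188   60   48 1496]
a,b,z [ 28.5  20.8 105.3] tilt deg [27.3  0.3] rms 1.08
blob [ 195  239   75   61 2429]
a,b,z [ 53.5  92.9 194.7] tilt deg [29.5 -0.2] rms 2.19
-10 [[234.0, 322.0], [529.0, 358.0], [426.0, 412.0]]
0 [[211.0, 324.0], [509.0, 356.0], [404.0, 414.0]]
10 [[188.0, 330.0], [488.0, 358.0], [382.0, 416.0]]
```

The rim is at (218,315), (512,347) and about (395,403) in the crop. That matches the computed seated outline near u ≈ -2 mm with the same tilt, so I'll release.

move_arm(series=[[[0,0,-0.7,0],[0,0,0,0],[0,0,0,0]]], grip_force=3)

```text
time: 12.95
tcp_pos: [649.9, -81.2, 135.0]
eef_rot: [180.0, -0.1, 7.0]
force: [-1.7, -0.6, 4.3]
width: 0.282
grip_force: 3.0
```

move_arm(series=[[[0,0,0,0],[0,0,0,0],[0,0,0,0],[0,0,0,0],[0,0,0,0],[0,0,0,0]]], gripper=-1)

```text
time: 13.7
tcp_pos: [649.5, -81.1, 134.5]
eef_rot: [180.0, -0.0, 7.0]
force: [-0.4, -0.6, 0.1]
width: 0.913
grip_force: 0.0
```

move_arm(series=[[[0,0,-10,0],[0,0,-25,0],[0,0,-35,0],[0,0,-40,0],[0,0,-20,0],[-30,0,0,0],[-50,0,0,0],[-50,0,0,0],[-50,0,0,0],[-30,0,0,0],[0,0,0,0],[0,0,0,0]]])

```text
time: 15.2
tcp_pos: [441.6, -106.8, 264.6]
eef_rot: [180.0, -0.0, 7.0]
force: [0.6, -0.3, 0.1]
width: 0.997
grip_force: 0.0
```

```bash
python3 - <<'E'
from station import *
import cv2,numpy as np
a=grab_frame("scene")["color"];b=grab_frame("top")["color"]
A=cv2.resize(a[150:250,90:190],None,fx=5,fy=5,interpolation=2)
B=cv2.resize(b[70:170,290:390],None,fx=3,fy=3,interpolation=2)
c=np.zeros((500,800,3),np.uint8);c[:,:500]=A;c[:300,500:]=B
cv2.imwrite("pics/g5.png",c)
from h import *
t=np.linspace(0,2*np.pi,90)
for u in(-10,0,10):
    P=np.array([rest([667.6,-79.6,.1225],(u+60*np.cos(a),60*np.sin(a),6)) for a in t])
    q=(proj("top",P)-[290,70])*3+[500,0];print(u,q.min(0).round(),q.max(0).round())
E
```

```text
-10 [544.  73.] [699. 230.]
0 [542.  59.] [698. 218.]
10 [541.  46.] [697. 205.]
```

View pics/g5.png

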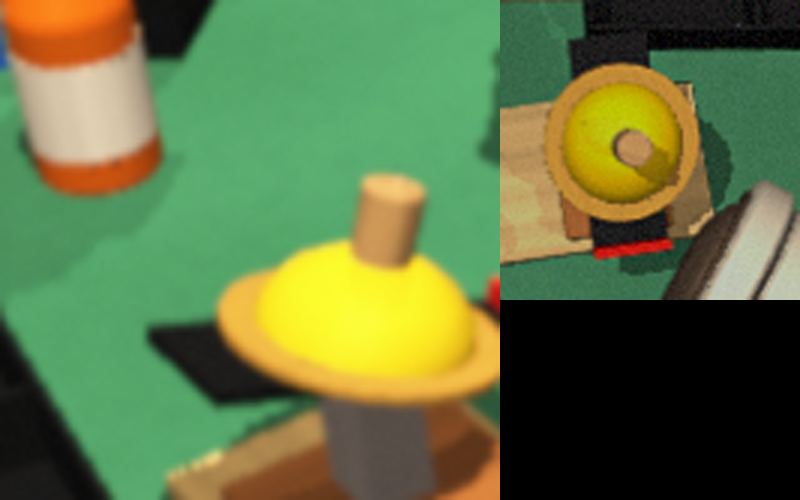

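The dome lies flat on the face. In the top crop its rim spans 546–700 by 63–221, against a computed 542–698 by 59–218 for exact centring, so it is within about 3 mm and clear of the lip.

```bash
python3 -c "
from station import *
print(hand_in())"
```

```text
the job is handed in; nothing more can be done
None
```

The gold-rimmed yellow dome lies flat on the empty (right-hand) rest, released and about 3 mm from centre by my camera measurement. I kept the arm clear of the all-gold and all-white domes, and the job is handed in (no verdict was returned).

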